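# Sweep the nuts off the fitting stand into its drawer and shut it

### The arm

A 6-joint arm with a two-finger parallel gripper is mounted at the origin on a cart in front of the work surface, level with it; the furniture and walls round the work are solid. World frame = base frame: x ahead of the robot, y to its left, z up, the work surface at z = 0. Lengths are in mm, angles in rad, forces in N, time in s.
With the tool pointing down it reaches from about 350 to 975 mm from the base axis. Payload 7.1 kg.
Tool frame: the origin (TCP) lies midway between the tips of the shut fingers; the grasp point (between the pads) lies 19 mm behind it (ctrl.grasp_offset is the distance from the TCP to the grasp point, in mm); z points along the fingers, y is the line along which they close (so a half turn about z gives the same grasp; the last joint's range is limited). The gripper opens to 88 mm and grips with 3 to 60 N. Pads are 20 mm wide; open, the fingers measure 115 mm over their backs; the gripper's body (75 mm by 178 mm) begins 61 mm behind the grasp point.
Start: joints at [-1.128, 0.423, 1.63, -0, 1.089, -0.019], TCP at [278.489, -559.507, 222.675] pointing down, gripper open.
Joint ranges: [-3, 3], [-0.9, 2.11], [0.09, 2.58], [-1.31, 4.45], [0.11, 2.69], [-2.54, 2.54]. Speed limits (rad/s): [2.39, 2.39, 3.01, 3.14, 3.14, 3.14].

### API

Orientations are given as a rotation vector (axis times angle).
In Python, from workcell import ctrl gives the robot as it stands. The module is installed in compiled form; this text tells all that it offers.
- The arm moves only by the tool servo_tool, never from a script. Its argument "rows" is a list of rows, each a list of 7 numbers: the turn, a rotation vector about the tool's x, y, z as a fraction of full scale, then the shift along the tool's x, y, z as a fraction of full scale, then the finger opening in mm, from 0 to 87.8. A call has 1 to 10 rows; each row is the pose to reach, as a shift and turn from the pose commanded when the call began, along the tool's axes at that moment; what a row does not reach only later rows make up. Full scale, the value 1, is 20 cm for a shift and 1.5 rad for a turn. A row lasts 1/8 s, in which the tool goes at most 62.5 mm and 10.7 degrees, less where a joint would pass 70% of its speed; a pose out of reach is approached as far as the arm can. A call with a number of a shift or a turn outside -1 to 1 is refused whole. A call with a gripper value outside its range is refused whole. The fingers move at their own pace and stop on an object; the grip force is fixed at half the most. Time passes only in rows, so rows that repeat a pose let the fingers close. It gives the time, the measured TCP pose, the force, the opening and the grip force at its end, in the units of the state.
- ctrl.get_obs(): the state, without advancing time (a new reading comes with each control period).
- ctrl.get_image(name): name is "scene" or "top"; returns (picture, depth): 384x512x3 uint8, red, green, blue; 384x512 float32, mm along the optical axis (not along the pixel's ray), 0 where there is no reading.
- ctrl.camera_info(name): a dict with "intrinsics" (3x3 intrinsics, pixels), "R" (3x3) and "t" (3): a world point X has camera coordinates R X + t. Camera axes: x right, y down, z forward; pixel columns grow to the right and rows downward; lengths in mm; the calibration is good to about 2 mm. A picture is of the moment at which its call begins. camera_info takes no time and is no camera call.
- ctrl.close_job(): hands the job in; it is judged then, once.
The state is a dict: "t": time; "qpos": joint angles; "qvel": joint speeds; "joint_torque": joint torques, N m; "ee_pos": TCP position; "orientation": TCP orientation; "ft_force": force on the tool from outside, world axes, zero at the start; "moment": the same for the moment, N m; "width": finger opening in mm; "grasp_force": force on a finger pad.
Only numpy, scipy, OpenCV 4.12 (cv2) and the standard library are available. Lean on these libraries where they do the work, as an engineer would, in place of code of your own. Each camera call takes 0.05 s, during which the arm holds its last target. There are 200 camera calls.

### The job

Clear the three loose hex nuts off the top of the little wooden one-drawer stand: sweep them with your fingers, without picking any of them up, over its open front edge so that they drop into the pulled-out drawer, then push the drawer fully shut. Leave the brass padlock where it lies on the stand's top, and the other tools on the bench alone.

Things in the scene. Friction and masses are not known exactly. Their poses are not given: they have to be found in the camera images.
- stand: Low wooden cabinet fixed to the bench: 220 mm deep (own x), 260 wide (own y), 68 high to its flat top, the deck. Origin: centre of its underside, on the bench. Front = own -x side, turned roughly to the world's -y. A rim 11 mm high runs round the deck at the sides (inner faces at own y = +-109 mm) and the back (inner face at own x = +96 mm), none along the front edge (own x = -110 mm).
- deck_edge (a point): Middle of the deck's open front edge, on the deck's surface, 68 mm above the bench. Axes as the stand's: -x points out over the drawer.
- drawer (a joint): How far the stand's drawer is pulled out, m: 0 is fully shut, 0.15 fully out; it begins 0.095 to 0.13 out. It runs to the stand's own -x under the deck, stays where it is left and takes under 3 N to push.
- drawer_front (a point): Centre of the drawer front's outer face, moving with the drawer, 32 mm above the bench. Flat upright panel, 232 mm wide, 7.5 to 57.5 mm above the bench, with a brass knob here (22 mm across, sticks out 22 mm). It may be pushed anywhere. Axes as the stand's: +x shuts it; shut, the face is flush with the deck's front edge.
- drawer_in (a point): Centre of the drawer's inner floor, 13 mm above the bench, moving with the drawer. Inside, the drawer is 186 mm long (x) and 222 mm wide (y); its walls rise 33 mm above the floor; the deck's underside is 46 mm above it. Axes as the stand's.
- nut_a: Plain steel hex nut, 30 x 26 mm over corners/flats, 13 mm high, about 0.03 kg, loose on the deck of the stand at the start. Origin at the centre of its underside, z up while it lies as at the start.
- nut_b: Plain steel hex nut, 30 x 26 mm over corners/flats, 13 mm high, about 0.03 kg, loose on the deck of the stand at the start. Origin at the centre of its underside, z up while it lies as at the start.
- nut_c: Plain steel hex nut, 30 x 26 mm over corners/flats, 13 mm high, about 0.03 kg, loose on the deck of the stand at the start. Origin at the centre of its underside, z up while it lies as at the start.
- padlock: Brass padlock with a steel shackle, lying flat on the deck, 61 mm long (own x, roughly along the stand's x), 40 wide, 17 high; loose, to be left where it lies. Origin: centre of its underside. The nuts and the padlock lie in four lanes along the stand's x, about 56 mm apart, the padlock in any one of them.
- tape_measure: Bystander: yellow tape measure, 35 x 84 x 69 mm; origin at the centre of its underside.
- mallet: Bystander: wooden mallet, 100 x 281 x 64 mm, lying to the left of the stand; origin at the centre of its underside.
- chisel: Bystander: chisel with a yellow handle, 32 x 242 x 35 mm; origin at the centre of its underside.
- pencil: Bystander: red carpenter's pencil, 9 x 165 x 8 mm; origin at the centre of its underside.

How it is judged (in metres and radians):
At the end, for the whole second after the job is handed in: All three nuts lie at rest inside the drawer, the drawer is shut to within 5 mm, and the padlock is still within 20 mm of where it lay on the deck (value of joint drawer below 0.005 m and x of nut_a in the frame of drawer_in between -0.093 and 0.093 m and y of nut_a in the frame of drawer_in between -0.111 and 0.111 m and z of nut_a in the frame of drawer_in between -0.005 and 0.04 m and linear speed of each of nut_a, nut_b, nut_c, padlock below 0.02 m/s and x of nut_b in the frame of drawer_in between -0.093 and 0.093 m and y of nut_b in the frame of drawer_in between -0.111 and 0.111 m and z of nut_b in the frame of drawer_in between -0.005 and 0.04 m and x of nut_c in the frame of drawer_in between -0.093 and 0.093 m and y of nut_c in the frame of drawer_in between -0.111 and 0.111 m and z of nut_c in the frame of drawer_in between -0.005 and 0.04 m and distance of padlock from where it was at the start of the episode below 0.02 m); the robot touches nothing.
It fails at once if a nut is lifted more than 20 mm off the deck instead of being swept along it (height (world z) of any of nut_a, nut_b, nut_c above 0.088 m).
It fails at once if the padlock is shifted by more than 20 mm (distance of padlock from where it was at the start of the episode above 0.02 m).
It fails at once if another of the tools on the bench (tape measure, mallet, chisel, pencil) is shifted by more than 30 mm (distance of any of tape_measure, mallet, chisel, pencil from where it was at the start of the episode above 0.03 m).
It also fails if it takes over 64 s, if anything falls off the work surface, if the arm or the gripper's body presses on something with over 40 N, if the wrist force passes 120 N, or if a joint passes its speed limit or range.

## Working session

There is one attempt and no reset: what is moved stays moved. The work goes in short steps, Python scripts to look and compute and a tool call to move; the robot and the scene stay as the last step left them, time stands still between calls to the robot, and variables do not carry over. Pictures are saved under pics/ and viewed, at most 10 in all, crops included, and the job is handed in when it is done.

Besides the shell and the picture viewer there is one more tool, called as name(argument=value, ...) on one line, values as JSON. servo_tool: Moves the arm, as the interface text tells. Its arguments: {"type":"object","properties":{"rows":{"type":"array","items":{"type":"array","items":{"type":"number"}}}},"required":["rows"]}

```bash
mkdir -p pics
cat > h.py <<'E'
from workcell import ctrl
import numpy as np, cv2
from scipy.spatial.transform import Rotation as Ro
def snap(cam,fn,crop=None,s=1):
    im,d=ctrl.get_image(cam); np.save(f'{cam}_d.npy',d)
    o=im[:,:,::-1]
    if crop: u0,u1,v0,v1=crop; o=o[v0:v1,u0:u1]
    cv2.imwrite('pics/'+fn,cv2.resize(np.ascontiguousarray(o),None,fx=s,fy=s,interpolation=cv2.INTER_CUBIC)); return im,d
def w(cam,u,v,z=None):
    c=ctrl.camera_info(cam);K,R,t=[np.array(c[k]) for k in('intrinsics','R','t')]
    r=R.T@np.linalg.inv(K)@np.array([u,v,1.]); o=-R.T@t
    if z is None: return o+r*np.load(f'{cam}_d.npy')[int(round(v)),int(round(u))]
    return o+r*(z-o[2])/r[2]
E
python3 - <<'E'
from h import *
a,_=snap('top','top1.png',None,1.5); snap('scene','sc1.png',None,1.5)
o=ctrl.get_obs();print(o['ee_pos'],Ro.from_rotvec(o['orientation']).as_matrix().round(3),o['t'],o['width'])
c=ctrl.camera_info('top');print(c)
E
```

```text
[ 278.28341475 -559.04565927  221.95117604] [[ 0.895  0.446 -0.001]
 [ 0.446 -0.895  0.001]
 [ 0.    -0.001 -1.   ]] 0.1 87.6749326611917
{'intrinsics': array([[485.67433995,   0.        , 256.50418441],
       [  0.        , 485.67433995, 193.15168247],
       [  0.        ,   0.        ,   1.        ]]), 'R': array([[ 0.48516234, -0.87440908,  0.00512488],
       [-0.85638399, -0.47632923, -0.19929103],
       [ 0.17670302,  0.09229964, -0.97992695]]), 't': array([-252.78309965,  406.92119726, 1632.49101926])}
```

View pics/top1.png

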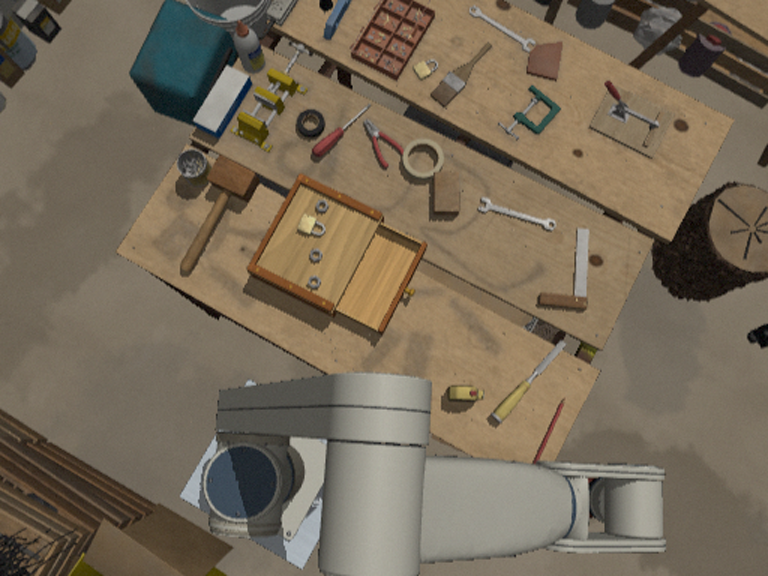

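View pics/sc1.png

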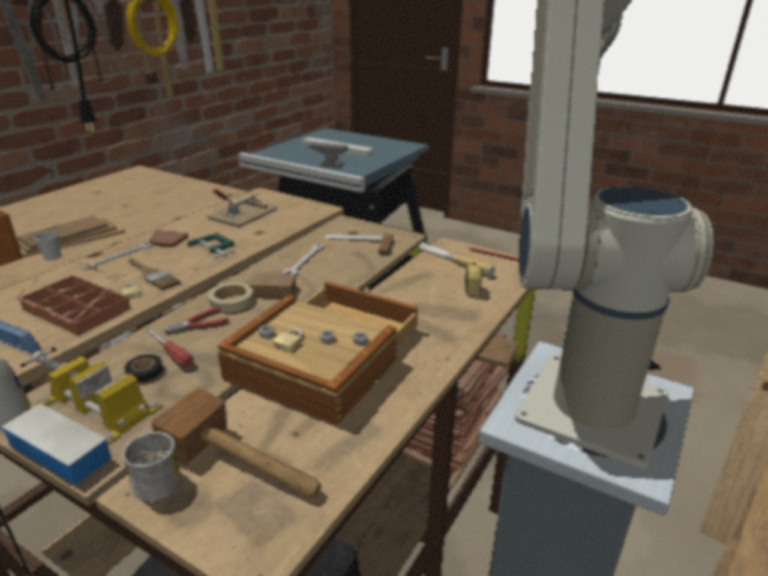

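Run:
```python
from h import *
snap('top','top2.png',(160,290,112,224),6)
```

```text
(no output)
```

View pics/top2.png

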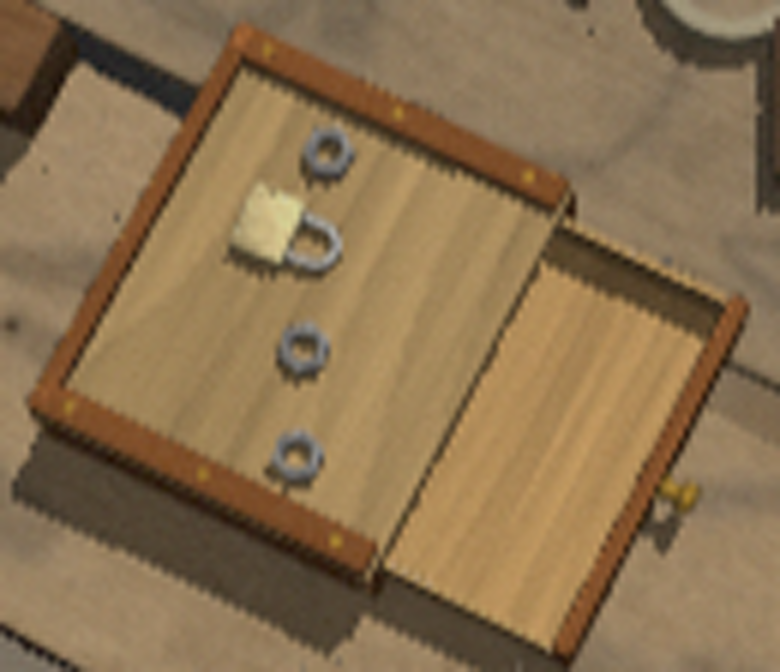

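```bash
cat >> h.py <<'E'
def cp(x,y,z): return w('top',160+(x+.5)/6-.5,112+(y+.5)/6-.5,z)
E
python3 - <<'E'
from h import *
C=[cp(242,28,79),cp(38,402,79),cp(372,576,79),cp(568,185,79)]
for c in C: print(c.round(1))
src=np.array([[110,130],[110,-130],[-110,-130],[-110,130]])
# back-far candidates: determine which y sign: own +y = z cross x
P=np.array(C)[:,:2]
x=(P[0]+P[1]-P[2]-P[3]); th=np.arctan2(x[1],x[0]); c=P.mean(0)
R=np.array([[np.cos(th),-np.sin(th)],[np.sin(th),np.cos(th)]])
print('c',c,'th',th,'own corners',((P-c)@R).round(1))
for n,p in dict(n1=cp(328,154,81-6),n2=cp(304,350,75),n3=cp(297,458,75),pad=cp(265,222,80),padend=cp(342,248,74),padbody=cp(303,228,80),padcorn=cp(283,268,80),padlow=cp(310,273,74),front1=cp(743,303,57),front2=cp(565,652,57)).items(): print(n,p.round(1),((p[:2]-c)@R).round(1))
np.savez('st.npz',c=c,th=th)
d=ctrl.get_image('top')[1]; np.save('top_d.npy',d)
print(w('top',160+200/6,112+200/6),w('top',160+480/6,112+400/6))
o=ctrl.get_obs();print(o['qpos'])
for n,(u,v) in dict(tape=(464,393),chisel0=(495,418),chisel1=(563,345),pen=(560,402),mal=(187,270)).items(): print(n,w('top',u/1.5,v/1.5,20).round(0))
E
```

```text
[614.7 277.6  79. ]
[366.7 265.6  79. ]
[371.8  51.3  79. ]
[623.8  66.3  79. ]
c [494.24626526 165.20228313] th 1.6041146668123856 own corners [[ 108.3 -124.2]
 [ 104.6  124.2]
 [-109.7  126.2]
 [-103.1 -126.2]]
n1 [573.9 196.8  75. ] [ 28.9 -80.6]
n2 [466.5 150.5  75. ] [-13.8  28.2]
n3 [410.3 122.4  75. ] [-39.9  85.3]
pad [520.  206.7  80. ] [ 40.6 -27.1]
padend [529.3 161.9  74. ] [ -4.5 -34.9]
padbody [527.5 186.   80. ] [ 19.7 -33.9]
padcorn [501.4 184.   80. ] [18.6 -7.8]
padlow [507.6 170.4  74. ] [  4.8 -13.5]
front1 [616.9 -53.   57. ] [-222.1 -115.3]
front2 [389.5 -62.   57. ] [-223.6  112.2]
[515.17988203 247.06993492  67.55947368] [500.99342102  55.55854382  12.67220068]
[-1.12800272e+00  4.23568935e-01  1.63037628e+00  2.56479557e-05
  1.08860014e+00 -1.90398908e-02]
tape [ 361. -294.   20.]
chisel0 [ 345. -381.   20.]
chisel1 [ 568. -442.   20.]
pen [ 448. -493.   20.]
mal [299. 406.  20.]
```

servo_tool(rows=[[0,0,-0.25,0.25,-0.28,0,12],[0,0,-0.5,0.5,-0.56,0,12],[0,0,-0.76,0.76,-0.85,0,12],[0,0,-0.76,0.76,-0.85,0,12],[0,0,-0.76,0.76,-0.85,0,12],[0,0,-0.76,0.76,-0.85,0,12],[0,0,-0.76,0.76,-0.85,0,12],[0,0,-0.76,0.76,-0.85,0,12]])

```text
t: 1.2
ee_pos: [338.7, -339.7, 222.6]
orientation: [-2.191, -2.252, -0.0]
ft_force: [0.3, -0.2, -0.0]
width: 13.3
grasp_force: 0.0
```

servo_tool(rows=[[0,0,0,0.3,0.1,0,12],[0,0,0,0.6,0.2,0,12],[0,0,0,0.9,0.25,0,12],[0,0,0,1,0.25,0,12],[0,0,0,1,0.25,0,12]])

```text
t: 1.82
ee_pos: [382.5, -137.1, 222.7]
orientation: [-2.186, -2.256, 0.0]
ft_force: [-0.5, -0.3, 0.1]
width: 12.4
grasp_force: 0.0
```

```bash
cat >> h.py <<'E'
def own():
    s=np.load('st.npz');c,th=s['c'],float(s['th']);o=ctrl.get_obs();p=o['ee_pos']
    R=np.array([[np.cos(th),-np.sin(th)],[np.sin(th),np.cos(th)]])
    M=Ro.from_rotvec(o['orientation']).as_matrix()
    print('t',o['t'],'own',((p[:2]-c)@R).round(1),'z',p[2].round(1),'yaw-th',(np.arctan2(M[1,0],M[0,0])-th).round(3),'tz',M[:,2].round(3),'F',np.array(o['ft_force']).round(1),'w',o['width'])
E
python3 -c "
from h import *
own();print(ctrl.get_obs()['qpos'])"
```

```text
t 1.825 own [-298.4  121.7] z 222.7 yaw-th -0.002 tz [-0.  0. -1.] F [-0.5 -0.3  0.1] w 12.38130431076942
[-3.73475638e-01  9.35208604e-02  2.08552760e+00 -7.87788612e-06
  9.62617815e-01 -4.04910826e-01]
```

servo_tool(rows=[[0,0,0,0.28,0.06,0,12],[0,0,0,0.56,0.12,0,12],[0,0,0,0.8,0.18,0,12],[0,0,0,0.8,0.18,0,12]])

```text
t: 2.33
ee_pos: [414.7, 24.3, 222.8]
orientation: [2.184, 2.257, 0.001]
ft_force: [-0.3, -0.1, -0.0]
width: 12.0
grasp_force: 0.0
```

servo_tool(rows=[[0,0,0,0.25,0,0,12],[0,0,0,0.5,0,0,12],[0,0,0,0.72,0,0.1,12],[0,0,0,0.72,0,0.3,12],[0,0,0,0.72,0,0.5,12],[0,0,0,0.72,0,0.6,12],[0,0,0,0.72,0,0.6,12]])

```text
t: 3.2
ee_pos: [408.8, 164.9, 101.4]
orientation: [-2.189, -2.252, 0.005]
ft_force: [0.1, -0.1, -0.4]
width: 12.1
grasp_force: 0.0
```

```bash
python3 -c "
from h import *
own();snap('scene','sc2.png',(130,300,170,290),4.5)"
```

```text
t 3.2 own [ 2.6 85.4] z 101.4 yaw-th -0.005 tz [-0.003 -0.001 -1.   ] F [ 0.1 -0.1 -0.4] w 12.105164270872407
```

View pics/sc2.png

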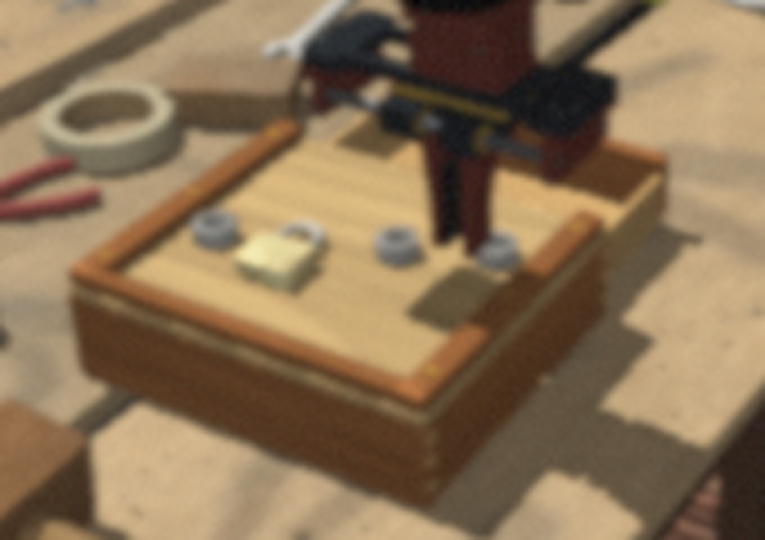

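servo_tool(rows=[[0,0,0,0,0,0.08,12],[0,0,0,0,0,0.145,12],[0,0,0,0,0,0.145,12]])

```text
t: 3.62
ee_pos: [409.2, 166.4, 73.6]
orientation: [-2.187, -2.255, 0.001]
ft_force: [-0.6, -0.4, -0.1]
width: 12.4
grasp_force: 0.0
```

servo_tool(rows=[[0,0,0,-0.04,0,0,12],[0,0,0,-0.08,0,0,12],[0,0,0,-0.12,0,0,12],[0,0,0,-0.16,0,0,12],[0,0,0,-0.2,0,0,12],[0,0,0,-0.24,0,0,12],[0,0,0,-0.28,0,0,12],[0,0,0,-0.32,0,0,12],[0,0,0,-0.32,0,0,12]])

```text
t: 4.75
ee_pos: [411.1, 102.3, 73.6]
orientation: [-2.188, -2.255, 0.0]
ft_force: [0.9, -0.1, 0.9]
width: 12.2
grasp_force: 0.0
```

```bash
python3 -c "
from h import *
own();snap('scene','sc3.png',(130,300,170,290),4.5)"
```

```text
t 4.75 own [-60.1  85.2] z 73.6 yaw-th -0.003 tz [-0. -0. -1.] F [ 0.9 -0.1  0.9] w 12.22029203907243
```

View pics/sc3.png

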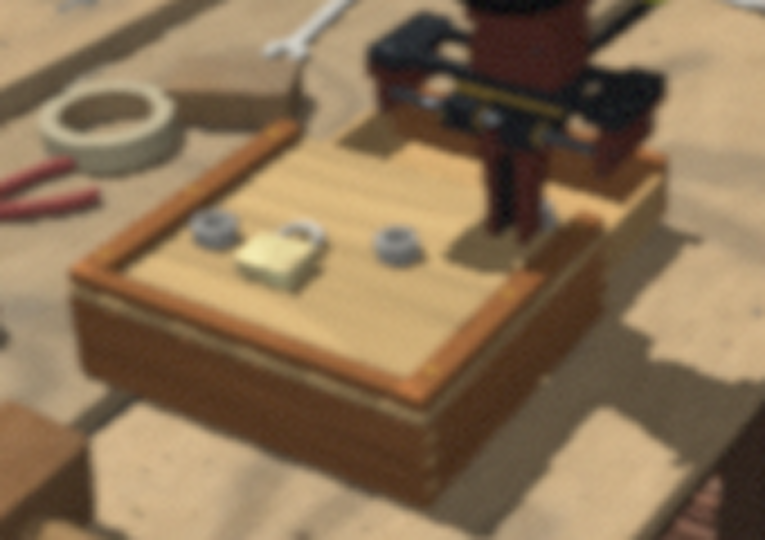

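servo_tool(rows=[[0,0,0,-0.05,0,0,12],[0,0,0,-0.1,0,0,12],[0,0,0,-0.15,0,0,12],[0,0,0,-0.2,0,0,12],[0,0,0,-0.25,0,0,12],[0,0,0,-0.29,0,0,12],[0,0,0,-0.33,0,0,12],[0,0,0,-0.33,0,0,12],[0,0,0,-0.33,0,0,12]])

```text
t: 5.92
ee_pos: [413.2, 36.9, 73.7]
orientation: [2.187, 2.255, 0.0]
ft_force: [-0.2, 0.2, 0.1]
width: 11.8
grasp_force: 0.0
```

servo_tool(rows=[[0,0,0,0,0,-0.15,12],[0,0,0,0,0,-0.25,12],[0,0,0,0.25,0.12,-0.25,12],[0,0,0,0.5,0.24,-0.25,12],[0,0,0,0.77,0.285,-0.25,12],[0,0,0,0.77,0.285,-0.25,12],[0,0,0,0.77,0.285,-0.25,12]])

```text
t: 6.8
ee_pos: [464.6, 192.5, 123.3]
orientation: [-2.185, -2.257, 0.002]
ft_force: [0.1, -0.4, 0.2]
width: 12.0
grasp_force: 0.0
```

```bash
python3 -c "
from h import *
own();snap('scene','sc4.png',(130,300,170,290),4.5)"
```

```text
t 6.8 own [28.3 28.8] z 123.3 yaw-th -0.001 tz [-0.001 -0.001 -1.   ] F [ 0.1 -0.4  0.2] w 11.962170875749276
```

View pics/sc4.png

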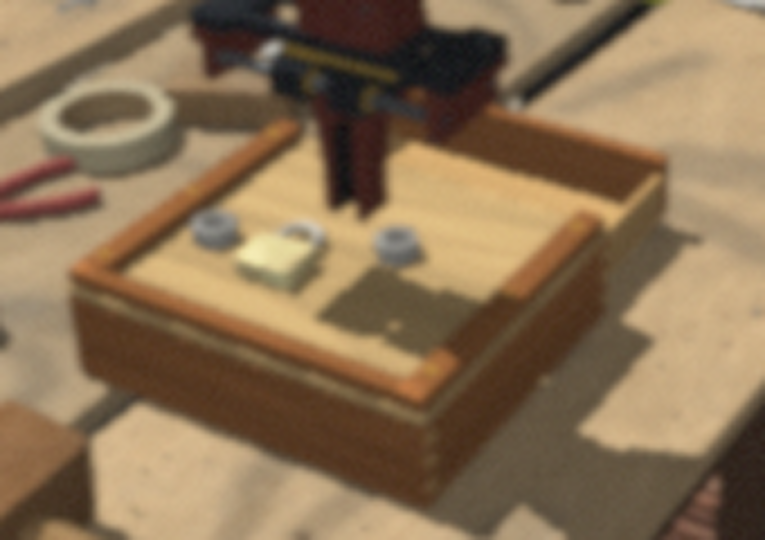

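servo_tool(rows=[[0,0,0,0,0,0.1,12],[0,0,0,0,0,0.2,12],[0,0,0,0,0,0.253,12],[0,0,0,0,0,0.253,12],[0,0,0,-0.04,0,0.253,12],[0,0,0,-0.08,0,0.253,12],[0,0,0,-0.12,0,0.253,12],[0,0,0,-0.16,0,0.253,12],[0,0,0,-0.21,0,0.253,12],[0,0,0,-0.26,0,0.253,12]])

```text
t: 8.1
ee_pos: [467.0, 139.9, 73.1]
orientation: [2.187, 2.256, 0.0]
ft_force: [0.2, 0.8, 0.0]
width: 12.0
grasp_force: 0.2
```

servo_tool(rows=[[0,0,0,-0.05,0,0,12],[0,0,0,-0.1,0,0,12],[0,0,0,-0.15,0,0,12],[0,0,0,-0.2,0,0,12],[0,0,0,-0.25,0,0,12],[0,0,0,-0.3,0,0,12],[0,0,0,-0.35,0,0,12],[0,0,0,-0.4,0,0,12],[0,0,0,-0.45,0,0,12],[0,0,0,-0.5,0,0,12]])

```text
t: 9.35
ee_pos: [470.1, 40.0, 73.1]
orientation: [-2.187, -2.256, 0.0]
ft_force: [-0.3, -0.3, 0.1]
width: 12.0
grasp_force: 0.0
```

servo_tool(rows=[[0,0,0,-0.02,0,0,12],[0,0,0,-0.02,0,0,12],[0,0,0,-0.02,0,-0.15,12],[0,0,0,-0.02,0,-0.3,12]])

```text
t: 9.85
ee_pos: [469.8, 36.9, 133.5]
orientation: [-2.186, -2.255, 0.001]
ft_force: [0.7, 0.5, 0.7]
width: 12.0
grasp_force: 0.0
```

```bash
python3 -c "
from h import *
own();snap('scene','sc5.png',(130,300,170,290),4.5)"
```

```text
t 9.85 own [-127.4   28.7] z 133.5 yaw-th -0.002 tz [-0.001 -0.    -1.   ] F [0.7 0.5 0.7] w 11.979678612549701
```

View pics/sc5.png

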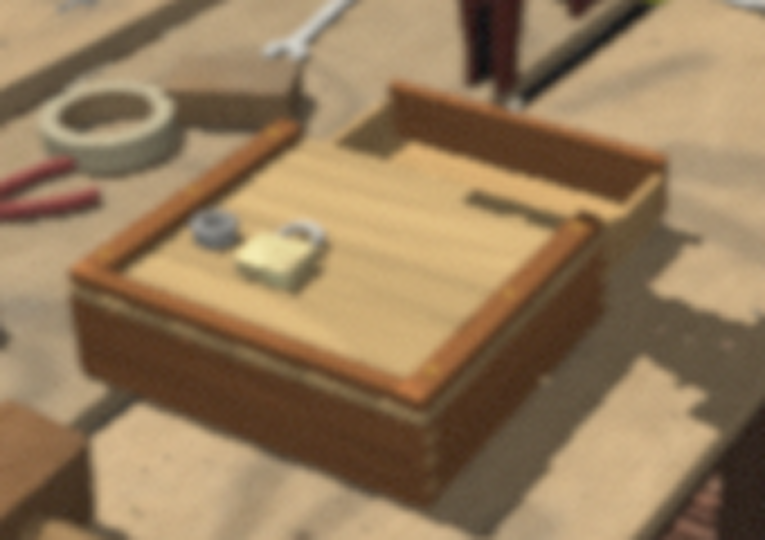

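servo_tool(rows=[[0,0,0,0.25,0.15,0,12],[0,0,0,0.5,0.3,0,12],[0,0,0,0.75,0.45,0,12],[0,0,0,0.98,0.55,0,12],[0,0,0,0.98,0.55,0,12],[0,0,0,0.98,0.55,0.1,12],[0,0,0,0.98,0.55,0.2,12],[0,0,0,0.98,0.55,0.2,12]])

```text
t: 10.9
ee_pos: [572.0, 234.2, 90.3]
orientation: [-2.187, -2.253, 0.008]
ft_force: [0.3, 0.3, 0.2]
width: 12.2
grasp_force: 0.0
```

```bash
python3 -c "
from h import *
own();snap('top','top6.png',(160,290,112,224),6)
for p in [(265,182),(305,205)]: 
  s=np.load('st.npz');c,th=s['c'],float(s['th']);R=np.array([[np.cos(th),-np.sin(th)],[np.sin(th),np.cos(th)]])
  print((cp(*p,80)[:2]-c)@R)"
```

```text
t 10.9 own [ 66.4 -80. ] z 90.3 yaw-th -0.004 tz [-0.005 -0.002 -1.   ] F [0.3 0.3 0.2] w 12.183390826368274
[ 51.96430753 -48.08447863]
[ 25.10445391 -46.46304796]
```

View pics/top6.png

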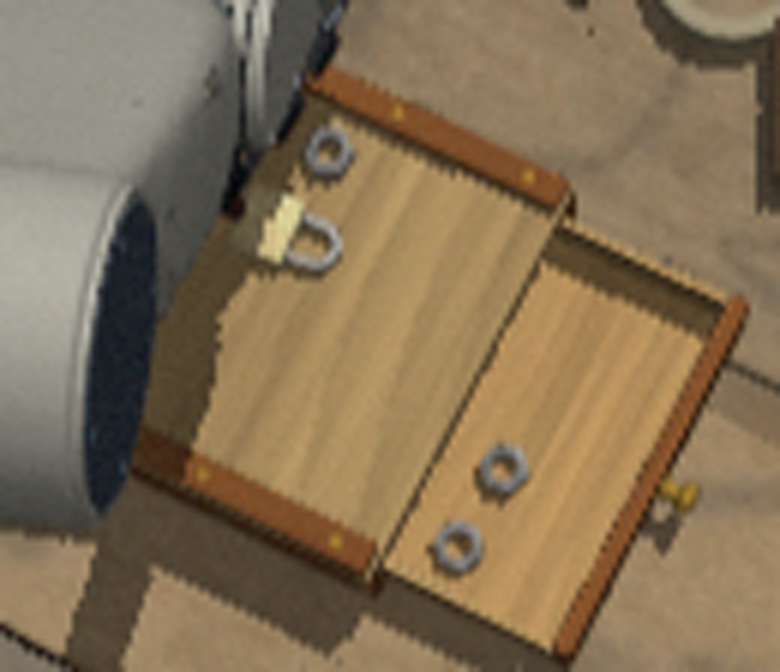

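servo_tool(rows=[[0,0,0,0,0,0.05,12],[0,0,0,0,0,0.09,12],[0,0,0,0,0,0.09,12]])

```text
t: 11.32
ee_pos: [573.7, 235.8, 74.4]
orientation: [-2.187, -2.255, 0.002]
ft_force: [0.8, 0.2, -0.3]
width: 11.8
grasp_force: 0.0
```

servo_tool(rows=[[0,0,0,-0.04,0,0.005,12],[0,0,0,-0.08,0,0.005,12],[0,0,0,-0.12,0,0.005,12],[0,0,0,-0.17,0,0.005,12],[0,0,0,-0.22,0,0.005,12],[0,0,0,-0.27,0,0.005,12],[0,0,0,-0.32,0,0.005,12],[0,0,0,-0.37,0,0.005,12],[0,0,0,-0.42,0,0.005,12],[0,0,0,-0.47,0,0.005,12]])

```text
t: 12.58
ee_pos: [577.0, 141.4, 74.1]
orientation: [-2.187, -2.256, -0.0]
ft_force: [-0.0, 0.3, -0.3]
width: 11.8
grasp_force: 0.1
```

servo_tool(rows=[[0,0,0,-0.05,0,0,12],[0,0,0,-0.1,0,0,12],[0,0,0,-0.15,0,0,12],[0,0,0,-0.2,0,0,12],[0,0,0,-0.25,0,0,12],[0,0,0,-0.3,0,0,12],[0,0,0,-0.35,0,0,12],[0,0,0,-0.4,0,0,12],[0,0,0,-0.45,0,0,12],[0,0,0,-0.5,0,0,12]])

```text
t: 13.82
ee_pos: [580.1, 41.4, 74.1]
orientation: [-2.187, -2.256, 0.0]
ft_force: [0.6, -0.8, 0.4]
width: 12.0
grasp_force: 0.0
```

servo_tool(rows=[[0,0,0,-0.01,0,0,12],[0,0,0,-0.01,0,0,12],[0,0,0,-0.01,0,-0.15,12],[0,0,0,-0.01,0,-0.25,40],[0,0,0,-0.2,-0.13,-0.25,60],[0,0,0,-0.4,-0.26,-0.25,60],[0,0,0,-0.6,-0.39,-0.25,60],[0,0,0,-0.7,-0.41,-0.25,60],[0,0,0,-0.7,-0.41,-0.25,60],[0,0,0,-0.7,-0.41,-0.25,60]])

```text
t: 15.08
ee_pos: [502.8, -99.8, 124.1]
orientation: [2.186, 2.256, 0.0]
ft_force: [0.5, 0.5, -0.2]
width: 60.0
grasp_force: 0.0
```

```bash
python3 -c "
from h import *
own();snap('top','top7.png',(160,290,112,224),6)"
```

```text
t 15.075 own [-2.651e+02  2.000e-01] z 124.1 yaw-th -0.002 tz [ 0.  0. -1.] F [ 0.5  0.5 -0.2] w 59.99061092940748
```

View pics/top7.png

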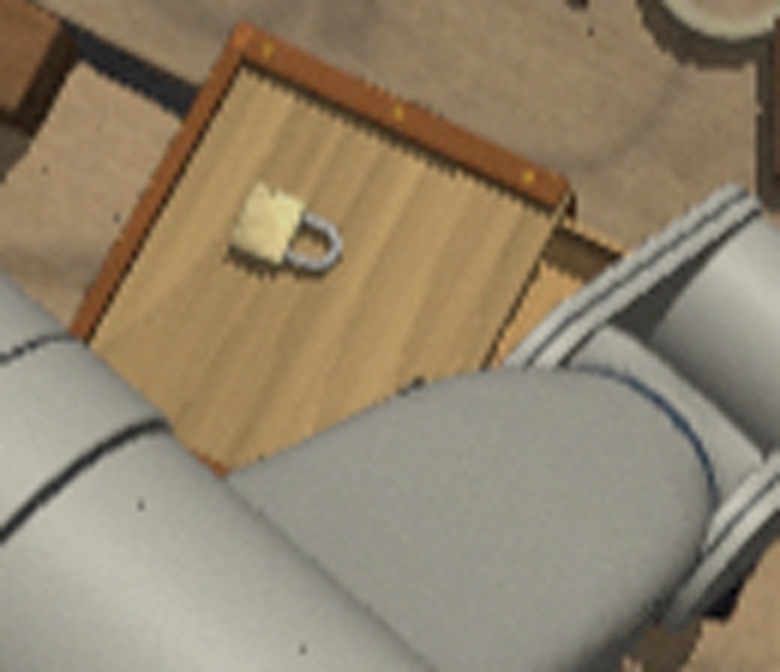

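servo_tool(rows=[[0,0,0,0,0,0.15,60],[0,0,0,0,0,0.3,60],[0,0,0,0,0,0.45,60],[0,0,0,0,0,0.46,60],[0,0,0,0.04,0,0.46,60],[0,0,0,0.08,0,0.46,60],[0,0,0,0.12,0,0.46,60],[0,0,0,0.16,0,0.46,60],[0,0,0,0.2,0,0.46,60],[0,0,0,0.24,0,0.46,60]])

```text
t: 16.38
ee_pos: [501.2, -52.0, 32.2]
orientation: [2.186, 2.255, 0.0]
ft_force: [-1.0, -1.4, 1.1]
width: 60.0
grasp_force: 0.7
```

servo_tool(rows=[[0,0,0,0.05,0,0,60],[0,0,0,0.1,0,0,60],[0,0,0,0.15,0,0,60],[0,0,0,0.2,0,0,60],[0,0,0,0.25,0,0,60],[0,0,0,0.3,0,0,60],[0,0,0,0.34,0,0,60],[0,0,0,0.38,0,0,60],[0,0,0,0.4,0,0,60],[0,0,0,0.4,0,0,60]])

```text
t: 17.62
ee_pos: [498.7, 27.9, 32.1]
orientation: [2.187, 2.256, 0.001]
ft_force: [-0.4, -0.1, -0.2]
width: 60.0
grasp_force: 0.0
```

```bash
python3 -c "
from h import *
own()"
```

```text
t 17.625 own [-1.374e+02  1.000e-01] z 32.1 yaw-th -0.002 tz [ 0.  0. -1.] F [-0.4 -0.1 -0.2] w 60.002824652485685
```

servo_tool(rows=[[0,0,0,0.03,0,0,60],[0,0,0,0.06,0,0,60],[0,0,0,0.08,0,0,60],[0,0,0,0.08,0,0,60]])

```text
t: 18.12
ee_pos: [498.0, 44.0, 32.1]
orientation: [-2.186, -2.256, -0.0]
ft_force: [0.2, -0.0, -0.6]
width: 59.8
grasp_force: 0.0
```

servo_tool(rows=[[0,0,0,0.01,0,0,60],[0,0,0,0.01,0,0,60]])

```text
t: 18.38
ee_pos: [497.9, 45.6, 32.1]
orientation: [-2.187, -2.255, -0.0]
ft_force: [-0.4, 0.1, 0.6]
width: 60.3
grasp_force: 0.0
```

servo_tool(rows=[[0,0,0,0.01,0,0,60],[0,0,0,0.01,0,0,60]])

```text
t: 18.62
ee_pos: [497.9, 47.6, 32.1]
orientation: [-2.187, -2.255, -0.0]
ft_force: [-0.0, 0.2, -0.6]
width: 59.9
grasp_force: 0.0
```

servo_tool(rows=[[0,0,0,0.01,0,0,60],[0,0,0,0.01,0,0,60]])

```text
t: 18.88
ee_pos: [497.8, 49.7, 32.1]
orientation: [-2.187, -2.255, -0.0]
ft_force: [1.5, -0.1, -0.1]
width: 59.8
grasp_force: 0.0
```

servo_tool(rows=[[0,0,0,0.01,0,0,60],[0,0,0,0.01,0,0,60]])

```text
t: 19.12
ee_pos: [497.8, 50.2, 32.1]
orientation: [2.183, 2.257, -0.002]
ft_force: [0.0, -11.9, 0.5]
width: 60.1
grasp_force: 5.9
```

servo_tool(rows=[[0,0,0,0.01,0,0,60],[0,0,0,-0.15,0,0,60],[0,0,0,-0.35,0,0,60],[0,0,0,-0.5,0,-0.2,60],[0,0,0,-0.7,0,-0.5,60],[0,0,0,-0.9,0,-0.8,60],[0,0,0,-1,0,-0.9,60],[0,0,0,-1,0,-0.9,60]])

```text
t: 20.12
ee_pos: [505.9, -150.5, 215.2]
orientation: [2.186, 2.248, 0.005]
ft_force: [-0.4, 0.4, -0.4]
width: 60.1
grasp_force: 0.0
```

servo_tool(rows=[[0,0,0,-0.3,0,0,60],[0,0,0,-0.6,0,0,60],[0,0,0,-0.9,0,0,60],[0,0,0,-1,0,0,60],[0,0,0,-1,0,0,60],[0,0,0,-1,0,0,60]])

```text
t: 20.88
ee_pos: [509.9, -346.2, 211.3]
orientation: [-2.184, -2.255, -0.0]
ft_force: [-0.3, 0.5, -0.4]
width: 60.1
grasp_force: 0.0
```

```bash
python3 -c "
from h import *
own();a,_=snap('top','top8.png',(160,290,112,224),6);snap('scene','sc8.png',(130,300,170,290),4.5)
A=cv2.imread('pics/top8.png');B=cv2.imread('pics/sc8.png');A=cv2.resize(A,(400,345));B=cv2.resize(B,(400,345));cv2.imwrite('pics/both.png',np.hstack([A,B]))"
```

```text
t 20.875 own [-511.7    1.4] z 211.3 yaw-th -0.001 tz [-0.001  0.002 -1.   ] F [-0.3  0.5 -0.4] w 60.1272316432576
```

View pics/both.png

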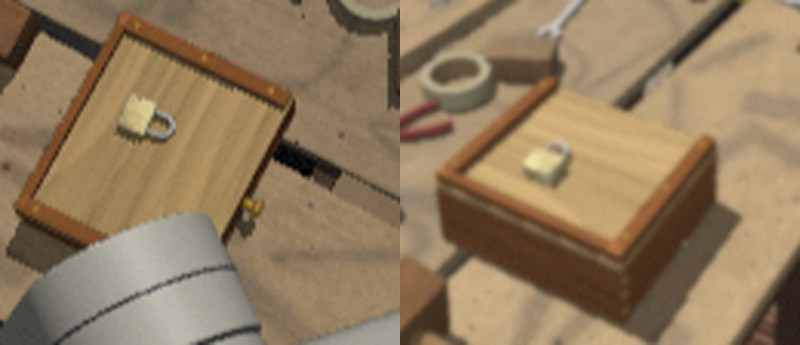

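```bash
python3 -c "
from h import *
s=np.load('st.npz');c,th=s['c'],float(s['th']);R=np.array([[np.cos(th),-np.sin(th)],[np.sin(th),np.cos(th)]])
for p,z in [((260*1.95,209*1.95),32),((700,494),32)]: print((cp(*p,z)[:2]-c)@R)
ctrl.close_job()"
```

```text
[-126.43985035   -3.147935  ]
[-249.22458141   -8.57302345]
the job is handed in; nothing more can be done
```

I swept all three nuts off the deck's front edge and pushed the drawer to its stop. The padlock looks unmoved in the last pictures, and I handed the job in at about 21 s with no verdict returned. I saw two nuts lying in the drawer; I infer the third is in there too, since it is gone from the deck and not on the visible bench.

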